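# Snap the cover rim of a toroidal transformer shut

## Robot

A 6-joint arm with a two-finger parallel gripper is mounted at the origin on the work surface. World frame = base frame: x ahead of the robot, y to its left, z up, the work surface at z = 0. Lengths are in mm, angles in rad, forces in N, time in s.
With the tool pointing down it reaches from about 150 to 775 mm from the base axis. Payload 6.1 kg.
Tool frame: the origin (TCP) lies on the centre line of the jaws, within the pads' length; the fingertips stand 19 mm ahead of it and the grasp point (between the pads) is the TCP; z points along the fingers, x is the direction in which the jaws open and shut, and the axes are right-handed (so a half turn about z gives the same grasp; the last joint's range is limited). The gripper opens to 85 mm and grips with 20 to 120 N. Pads are 22 mm wide; open, the fingers measure 114 mm over their backs; the gripper's body (76 mm by 85 mm) begins 54 mm behind the grasp point. The pads swing forward as they close: fully open they stand 13 mm farther back than shut.
Start: joints at [1.248, 0.126, -0.04, 1.405, 0, 1.571], TCP at [166.535, 497.87, 250.295] pointing down, gripper open.
Joint ranges: [-2.72, 2.72], [-0.95, 1.95], [-1.27, 1.35], [-1.78, 2.02], [-1.46, 1.47], [-3.14, 3.14]. Speed limits (rad/s): [2.39, 2.39, 3.01, 3.14, 3.14, 3.14].

## Interface

Orientations are given as a rotation vector (axis times angle).
In Python, from rig import read_state, camera, get_calibration, close_job, outline_of, pinpoint gives the robot as it stands.
- The arm moves only by the shell command python3 -m creep 'ROWS'. ROWS is JSON, a list of rows, each an object of numbers: "tx", "ty", "tz": the shift along the world's x, y, z in m; "rx", "ry", "rz": the turn, a rotation vector about the world's x, y, z in degrees; "fingers": the opening, from 0 (shut) to 1 (fully open). A call has 1 to 8 rows; each row shifts and turns the pose as measured when the row begins; what a row does not reach is not made up. A row lasts 1/10 s, in which the tool goes at most 50 mm and 8.59 degrees, less where a joint would pass 70% of its speed; a pose out of reach is approached as far as the arm can. A call with a gripper value outside its range is refused whole. The fingers move at their own pace and stop on an object; the grip force is fixed at half the most. Time passes only in rows, so rows that do not move let the fingers close. It gives the time, the measured TCP pose, the force and the opening at its end, in the units of the state.
- read_state(): the state, without advancing time (a new reading comes with each control period).
- camera(name): name is "side" or "top" or "wrist"; returns the picture (384x512x3 uint8, red, green, blue); there is no depth.
- get_calibration(name): a dict with "mtx" (3x3 intrinsics, pixels), "k1" (the pictures are not rectified: a ray, as slopes to the right and down, at radius r is drawn at 1 + k1 r^2 times it, then the intrinsics apply), "rvec" (rotation vector, rad) and "tvec" (3), from world to camera coordinates, as OpenCV has them. Camera axes: x right, y down, z forward; pixel columns grow to the right and rows downward; lengths in mm; the calibration is good to about 2 mm. A picture is of the moment at which its call begins: read the wrist's pose just before it. get_calibration takes no time and is no camera call; for the wrist camera it gives the pose at the moment of the call.
- close_job(): hands the job in, once; it reports no verdict.
Trained networks look in the newest picture that a camera, given by its name, has taken for a name from the list of things; names that differ only in an ending like _2 or _b are one class to them, and where a whole thing is asked for, a point or a joint stands for the part that bears it (a point fixed in the world has none). Each returns a list of dicts, best first, with "conf" (0 to 1); they miss things now and then, are a little off and sometimes report something else, mostly with a low value. They report only what shows in the picture. A call takes as long as a camera call. They do not tell look-alikes from the thing itself.
- outline_of(label, camera): "region" (384x512 bool, what is visible of it) and "bbox" ([left, top, right, bottom] in pixels, round what is visible of it).
- pinpoint(label, camera): "location" ([column, row] in pixels: a listed point, or the origin of a listed thing).
The state is a dict: "t": time; "joint_positions": joint angles; "joint_vel": joint speeds; "effort": joint torques, N m; "tool_pos": TCP position; "tool_rot": TCP orientation; "force": force on the tool from outside, world axes, zero at the start; "torque": the same for the moment, N m; "finger_gap": finger opening in mm.
Only numpy, scipy, OpenCV 4.12 (cv2) and the standard library are available. Lean on these libraries where they do the work, as an engineer would, in place of code of your own. Each camera call takes 0.05 s, during which the arm holds its last target. There are 200 camera calls.

## Task

One of the two round transformers on the bench has a cover rim whose four sections still stand proud. Press each of the four sections down with the fingertips until it clicks shut and lies flush, then take the hand away. Do not lift, tip or push the transformer away from its place, and leave the finished transformer, spool, ring core and screwdriver where they are.

Things in the scene. Friction and masses are not known exactly. Their poses are not given: they have to be found in the camera images.
- case: the toroidal transformer to be closed: a loose round black case, 148 mm across, about 1 kg, with a copper winding and a steel washer in the middle (inside 47 mm radius, its highest point 62 mm up) and a light grey cover rim round it, 50 to 76 mm from the axis. Origin at the centre of its underside on the table; z up; sections 1, 2, 3, 4 of the rim lie towards its +x, +y, -x, -y, and between them four fixed bridges of 15 degrees, whose tops are 62 mm above the table
- finished: a finished transformer of the same make and size, all its rim flush (62 mm high): not to be touched; origin at the centre of its underside
- spool: small copper wire spool standing upright, 52 mm across, 50 mm high; origin at the centre of its underside; bystander
- core: bare dark ring core lying flat, 80 mm outside, 40 mm inside, 32 mm high; origin at the centre of its underside; bystander
- driver: screwdriver lying on the table, along its x axis; bystander
- section1 (a joint): how far section 1 of the rim has gone down: 0 m standing proud (as at the start), 0.008 m clicked shut. It moves straight down; it resists with about 12 N at first, less as it goes, nothing at 4.5 mm, then snaps down by itself and stays; let go before that it springs back up
- section1_top (a point): point on the top face of section 1, mid-way along its arc and across its width (63 mm from the case's axis); 70 mm above the table while proud, 62 mm when shut. The section is a 72 degree arc, 26 mm wide, 8 mm thick, light grey plastic, flat on top
- section2 (a joint): how far section 2 of the rim has gone down: 0 m standing proud (as at the start), 0.008 m clicked shut. It moves straight down; it resists with about 12 N at first, less as it goes, nothing at 4.5 mm, then snaps down by itself and stays; let go before that it springs back up
- section2_top (a point): point on the top face of section 2, mid-way along its arc and across its width (63 mm from the case's axis); 70 mm above the table while proud, 62 mm when shut. The section is a 72 degree arc, 26 mm wide, 8 mm thick, light grey plastic, flat on top
- section3 (a joint): how far section 3 of the rim has gone down: 0 m standing proud (as at the start), 0.008 m clicked shut. It moves straight down; it resists with about 12 N at first, less as it goes, nothing at 4.5 mm, then snaps down by itself and stays; let go before that it springs back up
- section3_top (a point): point on the top face of section 3, mid-way along its arc and across its width (63 mm from the case's axis); 70 mm above the table while proud, 62 mm when shut. The section is a 72 degree arc, 26 mm wide, 8 mm thick, light grey plastic, flat on top
- section4 (a joint): how far section 4 of the rim has gone down: 0 m standing proud (as at the start), 0.008 m clicked shut. It moves straight down; it resists with about 12 N at first, less as it goes, nothing at 4.5 mm, then snaps down by itself and stays; let go before that it springs back up
- section4_top (a point): point on the top face of section 4, mid-way along its arc and across its width (63 mm from the case's axis); 70 mm above the table while proud, 62 mm when shut. The section is a 72 degree arc, 26 mm wide, 8 mm thick, light grey plastic, flat on top
Not all that is in view belongs to the job. What is shaped like the case but brown is not meant.

How it is judged (in metres and radians):
At the end, for the whole second after the job is handed in: all four sections are down by more than 6.5 of their 8 mm, and the case stands still and upright (within 0.05 rad) on the table, within 30 mm of where it was (value of joint each of section1, section2, section3, section4 above 0.0065 m and angle between case's own z axis and vertical below 0.05 rad and height (world z) of case below 0.005 m and distance of case from where it was at the start of the episode below 0.03 m and linear speed of case below 0.02 m/s); the robot touches nothing.
It fails at once if the transformer is lifted more than 10 mm (height (world z) of case above 0.01 m).
It fails at once if the transformer is tipped more than 0.15 rad (angle between case's own z axis and vertical above 0.15 rad).
It fails at once if the transformer is pushed more than 30 mm from its place (distance of case from where it was at the start of the episode above 0.03 m).
It fails at once if the finished transformer, spool, core or screwdriver is moved more than 30 mm (distance of any of finished, spool, core, driver from where it was at the start of the episode above 0.03 m).
It also fails if it takes over 45 s, if anything falls off the work surface, if the arm or the gripper's body presses on something with over 40 N, if the wrist force passes 120 N, or if a joint passes its speed limit or range.

## Working session

There is one attempt and no reset: what is moved stays moved. The work goes in short steps, Python scripts to look and compute and a shell command to move; the robot and the scene stay as the last step left them, time stands still between calls to the robot, and variables do not carry over. Pictures are saved under pics/ and viewed, about 8 in all and at most 12, crops included, and the job is handed in when it is done.

```bash
mkdir -p pics; cat > h.py <<'E'
import numpy as np, cv2
from rig import *
def ray(cam,px):
    c=get_calibration(cam);K=np.array(c["mtx"]);R=cv2.Rodrigues(np.array(c["rvec"],float))[0];t=np.array(c["tvec"],float).ravel()
    u=cv2.undistortPoints(np.array([[px]],float),K,np.array([c["k1"],0,0,0.]))[0,0]
    return -R.T@t, R.T@np.array([u[0],u[1],1])
def onz(cam,px,z):
    o,d=ray(cam,px); return o+d*(z-o[2])/d[2]
def proj(cam,P):
    c=get_calibration(cam)
    return cv2.projectPoints(np.array(P,float).reshape(-1,3),np.array(c["rvec"],float),np.array(c["tvec"],float),np.array(c["mtx"]),np.array([c["k1"],0,0,0.]))[0].reshape(-1,2)
E
python3 - <<'E'
from h import *
ims=[]
for c in ["top","side"]:
    im=camera(c); ims.append(im[:,:,::-1])
    cv2.imwrite(f"pics/{c}0.png",im[:,:,::-1])
    for l,z in [("case",0),("finished",0),("spool",0),("core",0),("driver",0)]+[(f"section{i}_top",70) for i in (1,2,3,4)]:
        for r in pinpoint(l,c)[:3]: print(c,l,round(r["conf"],2),np.round(r["location"]),np.round(onz(c,r["location"],z)))
print(read_state())
E
```

```text
top case 0.91 [379. 106.] [ 700. -391.    0.]
top case 0.71 [311. 161.] [ 524. -172.    0.]
top case 0.55 [357. 280.] [ 168. -296.    0.]
top finished 0.79 [187. 142.] [585. 207.   0.]
top spool 0.55 [256. 186.] [447.  -5.   0.]
top core 0.82 [125. 173.] [491. 392.   0.]
top driver 0.56 [384. 168.] [ 500. -394.    0.]
top driver 0.22 [324. 138.] [ 596. -215.    0.]
top section1_top 0.85 [300. 176.] [ 463. -128.   70.]
top section1_top 0.81 [348. 266.] [ 210. -257.   70.]
top section1_top 0.62 [402.  86.] [ 736. -442.   70.]
top section2_top 0.68 [332. 169.] [ 483. -221.   70.]
top section2_top 0.59 [349. 304.] [ 108. -255.   70.]
top section2_top 0.5 [374.  84.] [ 742. -357.   70.]
top section3_top 0.8 [326. 138.] [ 576. -207.   70.]
top section3_top 0.58 [379. 298.] [ 123. -338.   70.]
top section3_top 0.55 [372. 110.] [ 662. -346.   70.]
top section4_top 0.8 [401. 110.] [ 661. -432.   70.]
top section4_top 0.73 [378. 264.] [ 215. -340.   70.]
top section4_top 0.67 [295. 146.] [ 552. -117.   70.]
side case 0.85 [389. 273.] [ 703. -394.    0.]
side case 0.76 [304. 226.] [ 521. -163. 
[... 906 characters left out ...]
 0.49 [385. 276.] [ 655. -427.   70.]
{'t': 1.0, 'joint_positions': array([ 1.24797338e+00,  1.25812506e-01, -3.95726638e-02,  1.40540932e+00,
       -2.78558702e-05,  1.57082027e+00]), 'joint_vel': array([ 0.00053756, -0.00030857,  0.00079818, -0.00159297, -0.00040248,
       -0.00100449]), 'effort': array([ 1.31616911e-03, -4.35713232e+01,  3.53098011e+01,  1.20299224e-03,
       -1.50475994e-04,  3.22902856e-06]), 'tool_pos': array([166.55866954, 497.87128846, 250.30049158]), 'tool_rot': array([2.54958158e+00, 1.83551162e+00, 2.79102401e-05]), 'force': array([ 0.86797997,  0.72775273, -0.03902585]), 'torque': array([-0.05690348, -0.01446094,  0.01891922]), 'finger_gap': 85.46040245725858}
```

```bash
python3 -c "
import cv2
cv2.imwrite('pics/both.png',cv2.vconcat([cv2.imread('pics/top0.png')[:300],cv2.imread('pics/side0.png')[84:]]))"
```

```text
(no output)
```

View pics/top0.png

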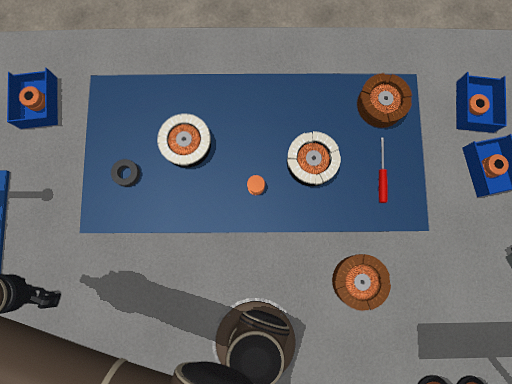

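View pics/side0.png

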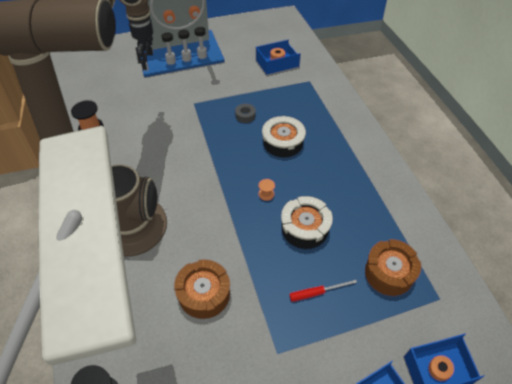

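The case is the one with the light rim showing gaps, at top (314,158) and side (306,218), about (520,-169). The other look-alikes don't fit: finished at top (184,139) has an unbroken rim, and the ones at (386,100) and (362,282) are brown. I'll set out and confirm with a close look.

```bash
python3 -m creep '[{"tx":0.022,"ty":-0.043,"rz":-4,"fingers":0},{"tx":0.022,"ty":-0.043,"rz":-4,"fingers":0},{"tx":0.022,"ty":-0.043,"rz":-4,"fingers":0},{"tx":0.022,"ty":-0.043,"rz":-4,"fingers":0},{"tx":0.022,"ty":-0.043,"rz":-4,"fingers":0},{"tx":0.022,"ty":-0.043,"rz":-4,"fingers":0},{"tx":0.022,"ty":-0.043,"rz":-4,"fingers":0},{"tx":0.022,"ty":-0.043,"rz":-4,"fingers":0}]'; python3 -c "
from h import *;s=read_state();print(s['joint_positions'],s['tool_pos'],s['tool_rot'])"
```

```text
[ 1.24797338e+00  1.25812506e-01 -3.95726638e-02  1.40540932e+00
 -2.78558702e-05  1.57082027e+00] [166.55866954 497.87128846 250.30049158] [2.54958158e+00 1.83551162e+00 2.79102401e-05]$[0]: bad value
```

```bash
python3 -m creep '[{"tx":0.022,"ty":-0.043,"tz":0,"rx":0,"ry":0,"rz":-4,"fingers":0}]'; echo; python3 -m creep --help | head -30
```

```text
t: 1.1
tool_pos: [187.7, 457.5, 249.2]
tool_rot: [-2.609, -1.749, 0.001]
force: [0.9, 0.3, -0.2]
finger_gap: 73.2
invalid input: not JSON, or not a number
```

All keys are required in every row.

```bash
python3 -m creep '[{"tx":0.022,"ty":-0.043,"tz":0,"rx":0,"ry":0,"rz":-4,"fingers":0},{"tx":0.022,"ty":-0.043,"tz":0,"rx":0,"ry":0,"rz":-4,"fingers":0},{"tx":0.022,"ty":-0.043,"tz":0,"rx":0,"ry":0,"rz":-4,"fingers":0},{"tx":0.022,"ty":-0.043,"tz":0,"rx":0,"ry":0,"rz":-4,"fingers":0},{"tx":0.022,"ty":-0.043,"tz":0,"rx":0,"ry":0,"rz":-4,"fingers":0},{"tx":0.022,"ty":-0.043,"tz":0,"rx":0,"ry":0,"rz":-4,"fingers":0},{"tx":0.022,"ty":-0.043,"tz":0,"rx":0,"ry":0,"rz":-4,"fingers":0},{"tx":0.022,"ty":-0.043,"tz":0,"rx":0,"ry":0,"rz":-4,"fingers":0}]'; python3 -c "
from h import *;s=read_state();print(s['joint_positions'])"
```

```text
t: 1.9
tool_pos: [366.1, 101.7, 249.6]
tool_rot: [-2.997, -0.941, -0.008]
force: [1.3, 1.2, 0.6]
finger_gap: 0.2
[ 2.70681874e-01 -1.52115022e-01 -3.14818162e-01  1.40326994e+00
  2.84806700e-04  1.23308169e+00]
```

```bash
python3 -m creep '[{"tx":0.02,"ty":-0.043,"tz":0.005,"rx":0,"ry":0,"rz":-4,"fingers":0},{"tx":0.02,"ty":-0.043,"tz":0.005,"rx":0,"ry":0,"rz":-4,"fingers":0},{"tx":0.02,"ty":-0.043,"tz":0.005,"rx":0,"ry":0,"rz":-4,"fingers":0},{"tx":0.02,"ty":-0.043,"tz":0.005,"rx":0,"ry":0,"rz":-4,"fingers":0},{"tx":0.02,"ty":-0.043,"tz":0.005,"rx":0,"ry":0,"rz":-4,"fingers":0},{"tx":0.02,"ty":-0.043,"tz":0.005,"rx":0,"ry":0,"rz":-4,"fingers":0},{"tx":0,"ty":0,"tz":0,"rx":0,"ry":0,"rz":0,"fingers":0},{"tx":0,"ty":0,"tz":0,"rx":0,"ry":0,"rz":0,"fingers":0}]'; python3 - <<'E'
from h import *
s=read_state();print(s['joint_positions'],s['tool_pos'],s['tool_rot'],s['force'])
im=camera("wrist");cv2.imwrite("pics/w1.png",im[:,:,::-1])
for l,z in [("case",0)]+[(f"section{i}_top",70) for i in (1,2,3,4)]:
    for r in pinpoint(l,"wrist")[:2]: print(l,round(r["conf"],2),np.round(r["location"]),np.round(onz("wrist",r["location"],z),1))
E
```

```text
t: 2.7
tool_pos: [490.0, -175.0, 280.6]
tool_rot: [3.129, 0.251, 0.014]
force: [0.9, -0.3, -1.0]
finger_gap: 0.2
[-0.34380519  0.11216071  0.01111807  1.46089869  0.00156661  1.06679766] [ 490.0226141  -174.97976617  280.64089483] [3.12928284 0.25119365 0.01368078] [ 0.89906971 -0.33873708 -0.95275243]
case 0.97 [ 24. 202.] [ 165.8 -298.8    0. ]
case 0.93 [357. 304.] [ 704.  -395.2    0. ]
section1_top 0.73 [ 13. 190.] [ 206.5 -249.7   70. ]
section1_top 0.68 [237. 130.] [ 466.4 -136.3   70. ]
section2_top 0.84 [413. 316.] [ 751.  -352.3   70. ]
section2_top 0.7 [241. 205.] [ 483.9 -223.6   70. ]
section3_top 0.76 [358. 306.] [ 667.1 -345.8   70. ]
section3_top 0.58 [316. 205.] [ 574.2 -208.9   70. ]
section4_top 0.73 [ 27. 252.] [ 216.9 -334.3   70. ]
section4_top 0.58 [318. 128.] [ 555.2 -118.3   70. ]
```

View pics/w1.png

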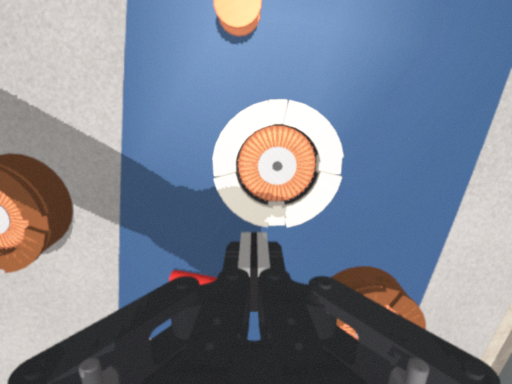

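The case is at (277,165) in the wrist view, with bridge notches near (286,110), (225,177), (325,175) and (279,212). I'll take one enlarged crop with the model drawn over it.

```bash
python3 - <<'E'
from h import *
im=cv2.imread("pics/w1.png")
m=(im.min(2)>150).astype(np.uint8); m[:90]=0;m[230:]=0;m[:,:205]=0;m[:,350:]=0
c=max(cv2.findContours(m,cv2.RETR_EXTERNAL,cv2.CHAIN_APPROX_NONE)[0],key=cv2.contourArea)[:,0]
h=cv2.convexHull(c)[:,0]
# dense hull points on z=70
P=np.array([onz("wrist",p,70)[:2] for p in c if cv2.pointPolygonTest(h.astype(np.int32),(float(p[0]),float(p[1])),True)<1.5])
A=np.c_[2*P,np.ones(len(P))];s=np.linalg.lstsq(A,(P**2).sum(1),rcond=None)[0]
C=s[:2];print("rim fit",C,np.sqrt(s[2]+C@C))
print("washer",onz("wrist",(277,166),61))
S=np.array([[466.4,-136.3],[483.9,-223.6],[574.2,-208.9],[555.2,-118.3]]);print(S.mean(0))
a=np.degrees(np.arctan2(*(S-C).T[::-1]))%360;print(a-90*np.arange(4))
th=np.radians(np.mean(a-90*np.arange(4)));print(np.degrees(th))
k=5;x0,y0=200,85
z=cv2.resize(im[y0:240,x0:355],None,fx=k,fy=k,interpolation=cv2.INTER_CUBIC)[:600]
z=np.ascontiguousarray(z)
f=lambda P:[tuple(map(int,(q-[x0,y0]+.5)*k)) for q in proj("wrist",P)]
for i in range(4):
    t=th+i*np.pi/2
    for q in f([[C[0]+63*np.cos(t),C[1]+63*np.sin(t),70]]):cv2.circle(z,q,6,(0,0,255),2);cv2.putText(z,str(i+1),q,0,1,(0,0,255),2)
    for d in(-36,36):
        u=t+np.radians(d);q=f([[C[0]+r*np.cos(u),C[1]+r*np.sin(u),70] for r in(50,76)]);cv2.line(z,q[0],q[1],(0,160,0),1)
cv2.imwrite("pics/w1z.png",z)
E
```

```text
rim fit [ 519.25324938 -170.36236111] 76.67843477297744
washer [ 519.34825226 -170.98033931   61.        ]
[ 519.925 -171.775]
[ 147.19941313  146.4132574   144.95558647 -214.62335757]
55.986224858155424
```

View pics/w1z.png

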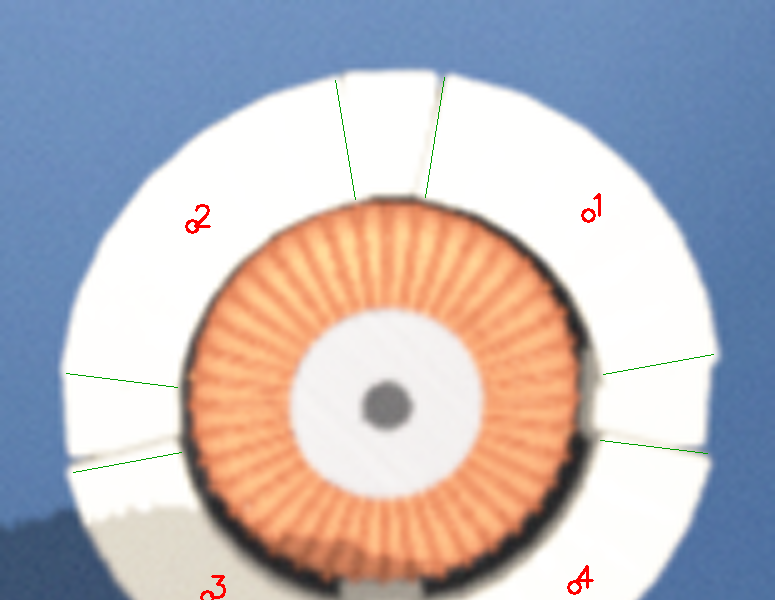

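The crop confirms it: the grey rim has four visible breaks, sections standing proud and a copper winding, and the model outline matches. Centre is (519.3,-170.6), with section middles at angles 56, 146, 236 and 326 degrees (the overlay labels are shifted by one, which doesn't matter here). I'll start with the section at (484,-223).

```bash
python3 -m creep '[{"tx":-0.006,"ty":-0.048,"tz":0,"rx":0,"ry":0,"rz":0,"fingers":0},{"tx":0,"ty":0,"tz":-0.045,"rx":0,"ry":0,"rz":0,"fingers":0},{"tx":0,"ty":0,"tz":-0.045,"rx":0,"ry":0,"rz":0,"fingers":0},{"tx":0,"ty":0,"tz":-0.045,"rx":0,"ry":0,"rz":0,"fingers":0},{"tx":0,"ty":0,"tz":-0.03,"rx":0,"ry":0,"rz":0,"fingers":0},{"tx":0,"ty":0,"tz":0,"rx":0,"ry":0,"rz":0,"fingers":0},{"tx":0,"ty":0,"tz":0,"rx":0,"ry":0,"rz":0,"fingers":0}]'
```

```text
t: 3.7
tool_pos: [483.7, -216.4, 116.5]
tool_rot: [3.122, 0.274, 0.03]
force: [-0.8, -0.1, 0.1]
finger_gap: -0.0
```

```bash
python3 -m creep '[{"tx":0,"ty":-0.006,"tz":-0.018,"rx":0,"ry":0,"rz":0,"fingers":0},{"tx":0,"ty":0,"tz":-0.003,"rx":0,"ry":0,"rz":0,"fingers":0},{"tx":0,"ty":0,"tz":0,"rx":0,"ry":0,"rz":0,"fingers":0}]';python3 -m creep '[{"tx":0,"ty":0,"tz":-0.003,"rx":0,"ry":0,"rz":0,"fingers":0},{"tx":0,"ty":0,"tz":-0.003,"rx":0,"ry":0,"rz":0,"fingers":0}]'; python3 -m creep '[{"tx":0,"ty":0,"tz":-0.002,"rx":0,"ry":0,"rz":0,"fingers":0}]'
```

```text
t: 4.0
tool_pos: [486.9, -222.5, 101.6]
tool_rot: [3.118, 0.277, 0.042]
force: [-0.6, -0.4, 0.4]
finger_gap: 0.0
t: 4.2
tool_pos: [488.8, -222.8, 98.9]
tool_rot: [3.115, 0.278, 0.049]
force: [0.7, 0.4, -0.4]
finger_gap: -0.1
t: 4.3
tool_pos: [489.2, -222.9, 97.5]
tool_rot: [3.114, 0.278, 0.05]
force: [-0.5, -0.3, 0.6]
finger_gap: 0.3
```

```bash
cat >> h.py <<'E'
from scipy.spatial.transform import Rotation as Ro
def tilt():
    s=read_state();z=Ro.from_rotvec(s["tool_rot"]).apply([0,0,1]);c=np.cross(z,[0,0,-1])
    print("fix deg",np.round(np.degrees(c),2),"pos",np.round(s["tool_pos"],1),"F",np.round(s["force"],1),"T",np.round(s["torque"],2))
E
python3 -c "
from h import *;tilt()"
python3 -m creep '[{"tx":-0.005,"ty":0,"tz":0.0,"rx":0,"ry":1.8,"rz":0,"fingers":0}]'; python3 -c "
from h import *;tilt()"
```

```text
fix deg [0.66 1.91 0.  ] pos [ 489.2 -222.9   97.5] F [-0.5 -0.3  0.6] T [-0.03  0.03 -0.08]
t: 4.4
tool_pos: [484.0, -222.8, 97.8]
tool_rot: [3.117, 0.279, 0.002]
force: [-0.9, 0.4, 0.5]
finger_gap: 0.2
fix deg [0.69 0.13 0.  ] pos [ 484.  -222.8   97.8] F [-0.9  0.4  0.5] T [-0.05 -0.02  0.01]
```

```bash
python3 -m creep '[{"tx":-0.001,"ty":0,"tz":-0.005,"rx":0.6,"ry":0.3,"rz":0,"fingers":0},{"tx":-0.001,"ty":0,"tz":-0.005,"rx":0,"ry":0.3,"rz":0,"fingers":0}]'; python3 -m creep '[{"tx":-0.001,"ty":0,"tz":-0.003,"rx":0,"ry":0.2,"rz":0,"fingers":0}]';python3 -m creep '[{"tx":-0.001,"ty":0,"tz":-0.003,"rx":0,"ry":0.2,"rz":0,"fingers":0}]'; python3 -c "
from h import *;tilt()"
```

```text
t: 4.6
tool_pos: [482.8, -223.1, 88.2]
tool_rot: [3.128, 0.28, -0.011]
force: [-0.4, -1.5, 8.6]
finger_gap: -0.1
t: 4.7
tool_pos: [482.6, -223.2, 85.3]
tool_rot: [3.128, 0.28, -0.014]
force: [2.5, 0.8, 3.2]
finger_gap: -0.0
t: 4.8
tool_pos: [481.6, -223.3, 82.0]
tool_rot: [3.129, 0.28, -0.019]
force: [-0.2, 0.2, 0.6]
finger_gap: 0.1
fix deg [ 0.08 -0.68  0.  ] pos [ 481.6 -223.3   82. ] F [-0.2  0.2  0.6] T [ 0.02 -0.01 -0.03]
```

It clicked: force went 8.6, 3.2, then 0.6 N. Next is the section at (467,-135).

```bash
python3 -m creep '[{"tx":0,"ty":0,"tz":0.022,"rx":0,"ry":-0.6,"rz":0,"fingers":0},{"tx":-0.007,"ty":0.044,"tz":0,"rx":0,"ry":0,"rz":0,"fingers":0},{"tx":-0.007,"ty":0.044,"tz":0,"rx":0,"ry":0,"rz":0,"fingers":0},{"tx":0,"ty":0,"tz":0,"rx":0,"ry":0,"rz":0,"fingers":0}]'; python3 -c "
from h import *;tilt()"
```

```text
t: 5.2
tool_pos: [465.7, -133.9, 101.3]
tool_rot: [-3.129, -0.273, 0.007]
force: [0.0, -0.5, 0.8]
finger_gap: -0.1
fix deg [-0.02 -0.26 -0.  ] pos [ 465.7 -133.9  101.3] F [ 0.  -0.5  0.8] T [-0.03 -0.02 -0.01]
```

```bash
python3 -m creep '[{"tx":0.001,"ty":-0.001,"tz":-0.006,"rx":0,"ry":0,"rz":0,"fingers":0},{"tx":0,"ty":0,"tz":-0.005,"rx":0,"ry":0.2,"rz":0,"fingers":0},{"tx":0,"ty":0,"tz":-0.003,"rx":0,"ry":0.2,"rz":0,"fingers":0}]'; python3 -m creep '[{"tx":0,"ty":0,"tz":-0.003,"rx":0,"ry":0.2,"rz":0,"fingers":0}]';python3 -m creep '[{"tx":0,"ty":0,"tz":-0.003,"rx":0,"ry":0.2,"rz":0,"fingers":0}]';  python3 -c "
from h import *;tilt()"
```

```text
t: 5.5
tool_pos: [466.9, -134.9, 86.3]
tool_rot: [-3.128, -0.274, 0.017]
force: [-1.6, 3.7, 5.8]
finger_gap: 0.2
t: 5.6
tool_pos: [466.9, -135.6, 82.7]
tool_rot: [-3.127, -0.273, 0.024]
force: [1.4, -0.0, -0.0]
finger_gap: 0.2
t: 5.7
tool_pos: [466.8, -135.9, 79.6]
tool_rot: [-3.126, -0.271, 0.03]
force: [-10.9, 6.9, 34.8]
finger_gap: -0.3
fix deg [-0.13 -1.11 -0.  ] pos [ 466.8 -135.9   79.6] F [-10.9   6.9  34.8] T [ 1.46  2.29 -0.03]
```

Clicked; that last step touched bottom at 35 N, so I'll stop higher from here on. Next is (554,-118).

```bash
python3 -m creep '[{"tx":0,"ty":0,"tz":0.022,"rx":0,"ry":-1,"rz":0,"fingers":0},{"tx":0.044,"ty":0.009,"tz":0,"rx":0,"ry":0,"rz":0,"fingers":0},{"tx":0.044,"ty":0.009,"tz":0,"rx":0,"ry":0,"rz":0,"fingers":0},{"tx":0,"ty":0,"tz":0,"rx":0,"ry":0,"rz":0,"fingers":0}]'; python3 - <<'E'
from h import *
tilt()
for c in("top","side"):
    im=camera(c);cv2.imwrite(f"pics/{c}2.png",im[:,:,::-1])
    for r in pinpoint("case",c)[:3]: print(c,r["conf"],np.round(r["location"]),np.round(onz(c,r["location"],0)))
E
```

```text
t: 6.1
tool_pos: [556.8, -120.9, 101.1]
tool_rot: [-3.129, -0.261, 0.004]
force: [-0.6, 1.1, -0.8]
finger_gap: 0.1
fix deg [-0.07 -0.15 -0.  ] pos [ 556.8 -120.9  101.1] F [-0.6  1.1 -0.8] T [-0.05  0.04 -0.02]
top 0.73 [357. 278.] [ 174. -297.    0.]
top 0.66 [380. 105.] [ 704. -396.    0.]
side 0.79 [208. 294.] [ 177. -300.    0.]
side 0.75 [302. 226.] [ 515. -161.    0.]
side 0.57 [388. 272.] [ 703. -391.    0.]
```

```bash
python3 -m creep '[{"tx":-0.002,"ty":0.002,"tz":-0.006,"rx":0,"ry":0,"rz":0,"fingers":0},{"tx":0,"ty":0,"tz":-0.005,"rx":0,"ry":0.2,"rz":0,"fingers":0},{"tx":0,"ty":0,"tz":-0.003,"rx":0,"ry":0.2,"rz":0,"fingers":0}]'; python3 -m creep '[{"tx":0,"ty":0,"tz":-0.003,"rx":0,"ry":0.2,"rz":0,"fingers":0}]';  python3 -c "
from h import *;tilt()"
```

```text
t: 6.6
tool_pos: [547.5, -119.7, 87.3]
tool_rot: [-3.128, -0.255, 0.019]
force: [2.5, 0.8, 7.1]
finger_gap: 0.2
t: 6.7
tool_pos: [547.6, -119.7, 84.8]
tool_rot: [-3.128, -0.255, 0.023]
force: [-0.0, 0.3, 0.6]
finger_gap: 0.4
fix deg [-0.13 -0.84 -0.  ] pos [ 547.6 -119.7   84.8] F [-0.   0.3  0.6] T [ 0.07 -0.07  0.07]
```

```bash
python3 -m creep '[{"tx":0,"ty":0,"tz":-0.002,"rx":0,"ry":0.2,"rz":0,"fingers":0}]'; python3 -m creep '[{"tx":0,"ty":0,"tz":0.02,"rx":0,"ry":-1,"rz":0,"fingers":0},{"tx":0.012,"ty":-0.043,"tz":0,"rx":0,"ry":0,"rz":0,"fingers":0},{"tx":0.012,"ty":-0.043,"tz":0,"rx":0,"ry":0,"rz":0,"fingers":0},{"tx":0,"ty":0,"tz":0,"rx":0,"ry":0,"rz":0,"fingers":0},{"tx":0,"ty":0,"tz":0,"rx":0,"ry":0,"rz":0,"fingers":0}]'; python3 -c "
from h import *;tilt()"
```

```text
t: 6.8
tool_pos: [547.1, -119.8, 82.6]
tool_rot: [-3.127, -0.255, 0.028]
force: [-0.0, 0.1, 0.2]
finger_gap: -0.2
t: 7.3
tool_pos: [570.8, -208.1, 108.3]
tool_rot: [-3.131, -0.258, -0.005]
force: [-0.1, -0.1, 0.4]
finger_gap: -0.4
fix deg [-0.03  0.17  0.  ] pos [ 570.8 -208.1  108.3] F [-0.1 -0.1  0.4] T [-0.    0.02  0.06]
```

```bash
python3 -m creep '[{"tx":0,"ty":0.002,"tz":-0.009,"rx":0,"ry":0,"rz":0,"fingers":0},{"tx":0,"ty":0,"tz":-0.006,"rx":0,"ry":0,"rz":0,"fingers":0},{"tx":0,"ty":0,"tz":-0.003,"rx":0,"ry":0,"rz":0,"fingers":0}]'; python3 -m creep '[{"tx":0,"ty":0,"tz":-0.003,"rx":0,"ry":0,"rz":0,"fingers":0}]';  python3 -c "
from h import *;tilt()"
```

```text
t: 7.6
tool_pos: [570.4, -204.2, 90.8]
tool_rot: [-3.131, -0.26, -0.008]
force: [-0.2, -0.3, 0.6]
finger_gap: 0.2
t: 7.7
tool_pos: [570.4, -203.8, 87.8]
tool_rot: [3.13, 0.262, 0.008]
force: [-2.0, -1.6, 8.3]
finger_gap: 0.1
fix deg [0.03 0.29 0.  ] pos [ 570.4 -203.8   87.8] F [-2.  -1.6  8.3] T [-0.37  0.46 -0.02]
```

```bash
python3 -m creep '[{"tx":0,"ty":0,"tz":-0.003,"rx":0,"ry":0,"rz":0,"fingers":0}]'; python3 -m creep '[{"tx":0,"ty":0,"tz":-0.003,"rx":0,"ry":0,"rz":0,"fingers":0}]';  python3 -m creep '[{"tx":0,"ty":0,"tz":0.03,"rx":0,"ry":0,"rz":0,"fingers":0},{"tx":-0.01,"ty":0,"tz":0.045,"rx":0,"ry":0,"rz":0,"fingers":0},{"tx":-0.03,"ty":0,"tz":0.04,"rx":0,"ry":0,"rz":0,"fingers":0},{"tx":-0.03,"ty":0,"tz":0.04,"rx":0,"ry":0,"rz":0,"fingers":0},{"tx":-0.02,"ty":0.02,"tz":0.01,"rx":0,"ry":0,"rz":0,"fingers":0},{"tx":0,"ty":0,"tz":0,"rx":0,"ry":0,"rz":0,"fingers":0},{"tx":0,"ty":0,"tz":0,"rx":0,"ry":0,"rz":0,"fingers":0}]'; python3 - <<'E'
from h import *
tilt()
im=camera("wrist")[:,:,::-1]
p=onz;q=proj("wrist",[519.3,-170.6,65])[0];print(q)
x0,y0=int(max(0,q[0]-80)),int(max(0,q[1]-75))
z=np.clip(im[y0:y0+150,x0:x0+160].astype(float),0,255)
z=cv2.resize(z.astype(np.uint8),None,fx=4,fy=4,interpolation=cv2.INTER_CUBIC)
g=(255*(z/255.)**3).astype(np.uint8)
cv2.imwrite("pics/w3.png",g)
cv2.imwrite("pics/w3full.png",im)
s=camera("side")[:,:,::-1]
cv2.imwrite("pics/s3.png",cv2.hconcat([cv2.resize(a[95:255,255:340],None,fx=4,fy=3.75) for a in(cv2.imread("pics/side0.png"),s)]))
for r in pinpoint("case","wrist")[:3]: print(r["conf"],onz("wrist",r["location"],0))
E
```

```text
t: 7.8
tool_pos: [570.5, -203.7, 85.3]
tool_rot: [3.128, 0.263, 0.008]
force: [-1.4, -0.9, 1.8]
finger_gap: -0.1
t: 7.9
tool_pos: [570.4, -203.3, 82.2]
tool_rot: [3.128, 0.264, 0.009]
force: [0.2, -0.2, -0.1]
finger_gap: 0.4
t: 8.6
tool_pos: [475.1, -178.9, 247.8]
tool_rot: [-3.128, -0.27, 0.001]
force: [0.2, -0.7, -0.4]
finger_gap: 0.1
fix deg [-0.12 -0.03 -0.  ] pos [ 475.1 -178.9  247.8] F [ 0.2 -0.7 -0.4] T [-0.05 -0.03 -0.03]
[296.27147763 172.01292783]
0.84 [ 164.33385501 -298.24414215    0.        ]
0.71 [ 517.53778027 -173.66206319    0.        ]
```

View pics/w3.png

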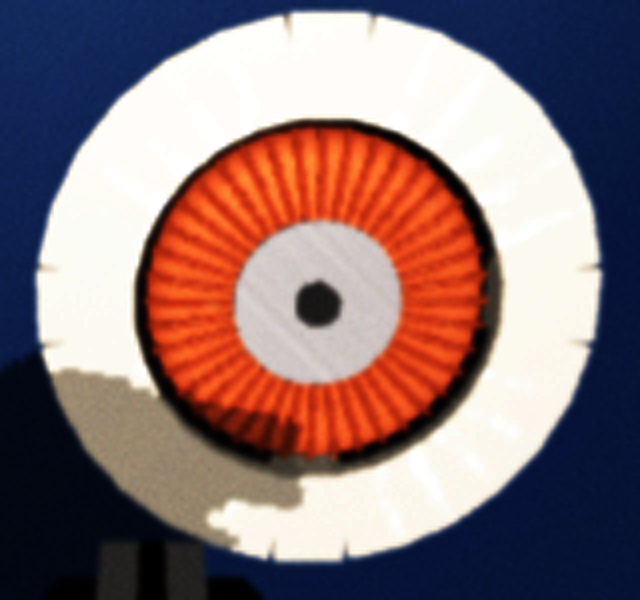

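View pics/s3.png

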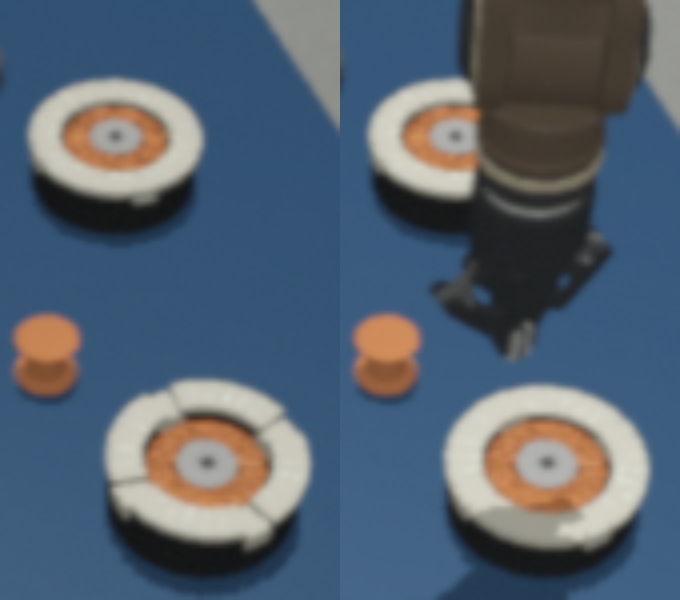

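The rim now looks flush all round, like the finished one: only the outer-edge notches still show in the wrist view, and the seams in the side view are gone. The case is in place and the hand is clear, so I'm handing in.

```bash
python3 -c "
from rig import *;print(close_job())"
```

```text
the job is handed in; nothing more can be done
None
```

All four rim sections of the grey-rimmed transformer are pressed shut, and I handed the job in at about 9 s on the robot's clock. I pressed each one with closed fingertips, then raised the hand to about 250 mm.

- **Clicks:** at each section the force rose to about 6–9 N and then fell to nearly zero as it snapped down. I went slightly too far on the second section and bottomed out at 35 N, below the 40 N and 120 N limits.
- **Rim:** the last wrist and side pictures show it flush all round, like the finished transformer.
- **Position:** in the last wrist picture the network put the case at (518, -174) mm, against my first fit of (519, -171) mm. That is within measuring error and far inside the 30 mm allowed. A mid-job side-camera reading gave (515, -161) mm; that camera read (521, -163) mm at the start.
- **Third section:** the arm drifted about 7 mm from the planned point there, but stayed on the section and it clicked.
- **Other objects:** I touched nothing else. The spool and the visible part of the finished transformer look unmoved in the side picture. I did not re-measure the ring core or screwdriver.

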